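Close and latch the sprung optics case

ROBOT

A 6-joint arm with a two-finger parallel gripper is mounted at the origin on the work surface. World frame = base frame: x ahead of the robot, y to its left, z up, the work surface at z = 0. Lengths are in m, angles in rad, forces in N, time in s.
With the tool pointing down it reaches from about 0.275 to 0.825 m from the base axis. Payload 4.9 kg.
Tool frame: the origin (TCP) lies midway between the tips of the shut fingers; the grasp point (between the pads) lies 19 mm behind it (grip_point_offset is the distance from the TCP to the grasp point, in m); z points along the fingers, y is the line along which they close (so a half turn about z gives the same grasp; the last joint's range is limited). The gripper opens to 85 mm and grips with 20 to 120 N. Pads are 22 mm wide; open, the fingers measure 114 mm over their backs; the gripper's body (76 mm by 85 mm) begins 54 mm behind the grasp point. The pads swing forward as they close: fully open they stand 13 mm farther back than shut.
Start: joints at [1.153, 0.326, -0.193, 1.052, 0, 1.437], TCP at [0.154, 0.528, 0.231] pointing down, gripper open.
Joint ranges: [-2.65, 2.65], [-0.97, 1.79], [-1.3, 1.35], [-1.93, 2.1], [-1.47, 1.37], [-3.14, 3.14]. Speed limits (rad/s): [2.57, 2.57, 3.14, 3.14, 3.14, 3.14].

INTERFACE

Orientations are given as a rotation vector (axis times angle).
In Python, from cell import * gives the robot as it stands. Calls block until the motion is done:
- movep(position, orientation): joint-space move of the TCP to a pose.
- move_l(position, velocity=0.15, rot=None, until_force=None): straight line of the TCP; rot=None keeps the orientation; velocity is the mean speed in m/s. With until_force (N) it stops when the force on the tool has changed by that much, and returns True; else False.
- set_joints(angles): joint-space move.
- let_go() and grab(newtons=None): open the fingers fully, or close them until they stop; newtons is the grip in N (None keeps the last).
- sleep(seconds).
- ik(position, orientation): joint angles nearest the present ones, or None.
- get_state(): the state.
- grab_frame(name): name is "scene" or "side" or "wrist"; returns a dict with "img" (420x560x3 uint8, red, green, blue), "fx", "fy", "cx", "cy" (pixels), "k1" (the pictures are not rectified: a ray, as slopes to the right and down, at radius r is drawn at 1 + k1 r^2 times it, then the intrinsics apply), "cam_to_world" (4x4, takes a point from camera to world coordinates); the wrist camera has in their place "T_tool_cam" (4x4, takes a point from camera to tool coordinates, whose origin is the TCP and whose axes are the flange's). Camera axes: x right, y down, z forward; pixel columns grow to the right and rows downward; lengths in m; the calibration is good to about 2 mm. A picture is of the moment at which its call begins: read the wrist's pose just before it. There is no depth.
A pose or a line that the arm cannot do raises MotionError and nothing moves.
- sign_off(): hands the job in; it is judged then, once.
Trained networks look in the newest picture that a camera, given by its name, has taken for a name from the list of things; names that differ only in an ending like _2 or _b are one class to them, and where a whole thing is asked for, a point or a joint stands for the part that bears it (a point fixed in the world has none). Each returns a list of dicts, best first, with "score" (0 to 1); they miss things now and then, are a little off and sometimes report something else, mostly with a low value. They report only what shows in the picture. A call takes as long as a camera call.
- spot_in(camera, name): "centre" ([column, row] in pixels, amid what is visible of it).
- silhouettes(camera, name): "mask" (420x560 bool, what is visible of it) and "centre" ([column, row] in pixels, amid what is visible of it).
- tip_of(camera, name): "centre" ([column, row] in pixels: a listed point, or the origin of a listed thing).
The state is a dict: "clock": time; "q": joint angles; "joint_velocities": joint speeds; "tau": joint torques, N m; "position": TCP position; "eef_rot": TCP orientation; "contact_force": force on the tool from outside, world axes, zero at the start; "wrist_torque": the same for the moment, N m; "finger_gap": opening from 0.0 (shut) to 1.0 (fully open); "grasp_force": force on a finger pad.
Only numpy, scipy, OpenCV 4.12 (cv2) and the standard library are available. Lean on these libraries where they do the work, as an engineer would, in place of code of your own. Each camera call takes 0.05 s, during which the arm holds its last target. There are 200 camera calls.

TASK

The lid of the grey optics case stands ajar on its spring hinges. Press the lid fully shut and, while it is held down, turn the red-handled turnbutton on it clockwise as far as it goes, so that its steel tongue lies under the steel keeper and the case stays shut when you let go. Leave the dish, the eyepiece and the adapter standing where they are.

Things in the scene. Friction and masses are not known exactly. Their poses are not given: they have to be found in the camera images.
- case: Grey optics case, fixed to the bench. Shell 170 (its x) x 260 (its y) x 80 mm high; origin at the centre of its underside, z up. The lid's hinge line runs along the case's y through (-85, 0, 80) mm, on the side towards the robot; the opening edge is on the +x side, away from the robot.
- lid (a joint): Lid angle, rad: 0 = fully shut on a hard stop; grows as the opening edge rises, to 0.6 at most. Stiff sprung hinges (3 Nm/rad, with friction) let it rest at about 0.28 to 0.46 and push it open again: holding it shut takes about 5 to 12 N down at the turnbutton, and unless latched it springs up when let go.
- lid_edge (a point): Middle of the opening edge of the lid's top face. The lid is a flat plate 170 x 260 x 14 mm, its underside on the hinge line (shut, it lies 80 to 94 mm above the bench). x = away from the hinge, z = out of the lid's top face.
- latch (a joint): Turn of the turnbutton about the lid's normal, rad; grows clockwise seen from above, starts at 0 to 0.45, hard stop at 2.6, where the tongue points straight away from the hinge, under the keeper (at q it points 2.6 - q counter-clockwise of that). Friction 0.08 Nm: it stays where left. The whole turn is more than most wrists make in one grasp, so turn it part way, let go and regrasp.
- latch_grip (a point): Grip point of the turnbutton: on its axis, 34 mm above the lid's top face; the axis crosses the lid 135 mm from the hinge line, mid-width. z = axis, out of the lid; x = where the tongue points. The handle is a red upright bar 44 mm long along x, 14 mm wide along y, 9 to 46 mm above the lid's top face; grasp it across its 14 mm width.
- latch_tip (a point): Point on the steel tongue's middle line, 48 mm from the turnbutton's axis, 3 mm above the lid's top face. The tongue (14 mm wide, 4 mm thick) ends 7 mm farther out and reaches 20 mm beyond the lid's edge when it points straight out. Turned past about 1.7 rad before the lid is shut, it lands on the keeper and the lid cannot shut.
- keeper_mouth (a point): On the underside of the hook plate of the steel keeper fixed before the opening edge; axes as the case's; 99 mm along x from the case's origin, 101 mm above the bench. Plate 24 (x) x 44 mm (y), top at 106 to 110 mm; upright on the -y side, flared mouth on the +y side. Shut, the tongue enters at 1.8 to 2.0 rad, 2 mm below the plate, and holds the lid down from about 2.15 rad.
- dish: Bystander: round flat covered culture dish, 94 mm across, 16 mm high, origin under its centre.
- eyepiece: Bystander: microscope eyepiece (silver barrel, dark grey head) standing upright, 42 mm across, 66 mm high, origin under its centre.
- adapter: Bystander: small stepped aluminium camera adapter, 38 mm across, 34 mm high, origin under its centre.

How it is judged:
By the outcome, as a careful person would: the job done as asked, in the order asked, and still so for the second after the job is handed in, with the robot touching nothing.
It also fails if it takes over 46 s, if anything falls off the work surface, if the arm or the gripper's body presses on something with over 40 N, if the wrist force passes 120 N, or if a joint passes its speed limit or range.

## Working session

There is one attempt and no reset: what is moved stays moved. The work goes in short steps, each a Python script; the robot and the scene stay as the last script left them, time stands still between calls to the robot, and variables do not carry over. Pictures are saved under pics/ and viewed, at most 10 in all, crops included, and the job is handed in when it is done.

```bash
mkdir -p pics; ls; cat > h.py <<'E'
from cell import *
import numpy as np, cv2
from scipy.spatial.transform import Rotation as R
def ray(f,c,T=None):
    K=np.array([[f['fx'],0,f['cx']],[0,f['fy'],f['cy']],[0,0,1]])
    u=cv2.undistortPoints(np.array([[c]],float),K,np.array([f['k1'],0,0,0,0.]))[0,0]
    T=np.array(f['cam_to_world']) if T is None else T
    d=T[:3,:3]@np.r_[u,1]; return T[:3,3],d/np.linalg.norm(d)
def tri(rs):
    A=sum(np.eye(3)-np.outer(d,d) for o,d in rs); b=sum((np.eye(3)-np.outer(d,d))@o for o,d in rs)
    p=np.linalg.solve(A,b); return p,[round(1e3*np.linalg.norm(np.cross(p-o,d)),1) for o,d in rs]
E
python3 - <<'E'
from h import *
np.set_printoptions(precision=3,suppress=True)
fs={}
for c in ['scene','side']:
    f=fs[c]=grab_frame(c); cv2.imwrite(f'pics/{c}0.png',f['img'][:,:,::-1])
    print(c, f['fx'],f['k1'],np.array(f['cam_to_world'])[:3,3])
for n in ['case','lid_edge','latch_grip','latch_tip','keeper_mouth','dish','eyepiece','adapter']:
    rs=[]
    for c in fs:
        r=tip_of(c,n)
        print(n,c,[(np.round(x['centre'],1),round(x['score'],2)) for x in r[:2]])
        if r: rs.append(ray(fs[c],r[0]['centre']))
    if len(rs)==2: print('   ',*tri(rs))
s=get_state();print(s)
E
```

```text
pics
scene 531.3448820263216 0.019471876855845793 [ 1.129 -0.138  0.908]
side 415.2831159486587 -0.09297469307885811 [ 0.556 -0.674  0.738]
case scene [(array([282.9, 221.3]), 0.87)]
case side [(array([276.8, 240. ]), 0.94), (array([278.3, 185.2]), 0.44)]
    [0.607 0.039 0.001] [np.float64(1.7), np.float64(1.7)]
lid_edge scene [(array([283.7, 201.4]), 0.97), (array([176.6, 210.3]), 0.48)]
lid_edge side [(array([305.9, 189.9]), 0.82), (array([346.5, 204.8]), 0.51)]
    [0.669 0.02  0.172] [np.float64(0.9), np.float64(0.9)]
latch_grip scene [(array([283.2, 173.8]), 0.92)]
latch_grip side [(array([282.1, 182.8]), 0.75)]
    [0.619 0.037 0.179] [np.float64(0.2), np.float64(0.2)]
latch_tip scene [(array([301.8, 183.6]), 0.63)]
latch_tip side [(array([279.6, 186.1]), 0.73)]
    [0.618 0.073 0.139] [np.float64(3.4), np.float64(3.4)]
keeper_mouth scene [(array([283.8, 241.3]), 0.91)]
keeper_mouth side [(array([317.9, 218.1]), 0.9), (array([344.7, 204. ]), 0.43)]
    [0.699 0.009 0.096] [np.float64(0.2), np.float64(0.2)]
dish scene [(array([380. , 287.5]), 0.77)]
dish side [(array([347.9, 205. ]), 0.88)]
    [0.806 0.157 0.005] [np.float64(4.5), np.float64(4.5)]
eyepiece scene [(array([179.8, 210.3]), 0.61), (array([400.9, 222.1]), 0.39)]
eyepiece side [(array([235. , 306.1]), 0.55)]
    [ 0.506 -0.148 -0.005] [np.float64(0.4), np.float64(0.4)]
adapter scene [(array([401.8, 222.5]), 0.91), (array([283. , 176.7]), 0.36)]
adapter side []
{'clock': 0.9, 'q': array([ 1.153,  0.326, -0.193,  1.052, -0.   ,  1.437]), 'joint_velocities': array([-0.   ,  0.   ,  0.   ,  0.001,  0.002,  0.   ]), 'tau': array([  0.001, -44.332,  26.276,   0.001,  -0.   ,  -0.   ]), 'position': array([0.154, 0.528, 0.231]), 'eef_rot': array([-0.444, -3.11 ,  0.   ]), 'contact_force': array([ 1.221,  0.641, -0.471]), 'wrist_torque': array([-0.01 , -0.026, -0.031]), 'grasp_force': 0.0, 'finger_gap': 1.0000631558185056}
```

View pics/scene0.png

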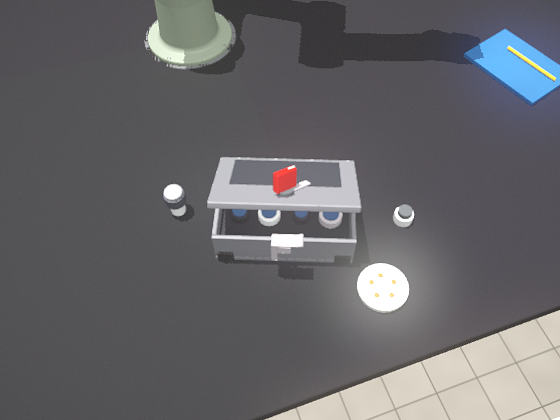

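View pics/side0.png

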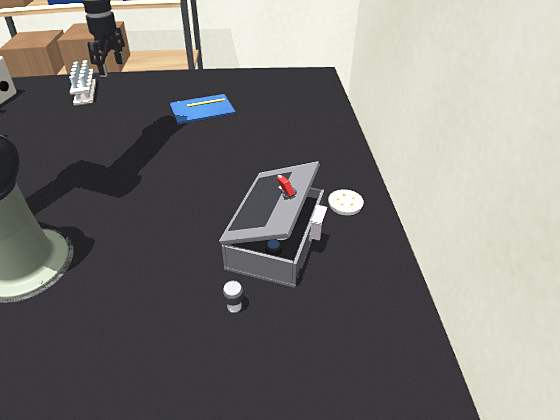

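The case lies at about (0.607, 0.039), yawed about -0.3 rad, with the keeper towards the camera. In the scene view the red handle is at (285,180) and the tongue points to (308,184). The eyepiece, adapter and dish are clear of the lid. Next I'll refine this with the wrist camera.

```bash
cat >> h.py <<'E'
def down(a):  # tool down, closing axis y at world angle a
    y=np.array([np.cos(a),np.sin(a),0]);z=np.array([0,0,-1.]);return R.from_matrix(np.c_[np.cross(y,z),y,z])
def look(names,tag=None):
    s=get_state(); f=grab_frame('wrist'); T=np.eye(4);T[:3,:3]=R.from_rotvec(s['eef_rot']).as_matrix();T[:3,3]=s['position']
    T=T@np.array(f['T_tool_cam']); out={}
    if tag: cv2.imwrite(f'pics/{tag}.png',f['img'][:,:,::-1])
    for n in names:
        r=tip_of('wrist',n)
        if r and r[0]['score']>.4: out[n]=(ray(f,r[0]['centre'],T),np.round(r[0]['centre']),round(r[0]['score'],2))
    return out
E
python3 - <<'E'
from h import *
np.set_printoptions(precision=3,suppress=True)
N=['case','lid_edge','latch_grip','latch_tip','keeper_mouth']
for a in np.arange(-3.1,3.1,.4): print(round(a,2), ik([.58,.03,.38],down(a).as_rotvec()))
a=min([1.4,1.4-np.pi],key=lambda a:abs(ik([.58,.03,.38],down(a).as_rotvec())[5]))
L=[]
for i,p in enumerate([[.58,.06,.38],[.53,-.03,.36],[.62,.0,.36]]):
    movep(p,down(a).as_rotvec()); L.append(look(N,f'w{i}'))
fs={}
for c in ['scene','side']:
    f=grab_frame(c)
    for n in N:
        r=tip_of(c,n)
        if r: L.append({n:(ray(f,r[0]['centre']),r[0]['centre'],r[0]['score'])})
for n in N:
    print(n,[(l[n][1],l[n][2]) for l in L if n in l])
    w=[l[n][0] for l in L[:3] if n in l]; al=[l[n][0] for l in L if n in l]
    if len(w)>1: print('  w',*tri(w))
    if len(al)>1: print('  all',*tri(al))
print(get_state()['clock'])
E
```

```text
-3.1 [-0.075  0.341  0.204  1.433 -0.    -1.688]
-2.7 [-0.075  0.341  0.204  1.433 -0.    -2.088]
-2.3 [-0.075  0.341  0.204  1.433  0.    -2.488]
-1.9 [-0.075  0.341  0.204  1.433  0.    -2.888]
-1.5 [-0.075  0.341  0.204  1.433 -0.     2.995]
-1.1 [-0.075  0.341  0.204  1.433  0.     2.595]
-0.7 [-0.075  0.341  0.204  1.433 -0.     2.195]
-0.3 [-0.075  0.341  0.204  1.433  0.     1.795]
0.1 [-0.075  0.341  0.204  1.433 -0.     1.395]
0.5 [-0.075  0.341  0.204  1.433  0.     0.995]
0.9 [-0.075  0.341  0.204  1.433  0.     0.595]
1.3 [-0.075  0.341  0.204  1.433  0.     0.195]
1.7 [-0.075  0.341  0.204  1.433  0.    -0.205]
2.1 [-0.075  0.341  0.204  1.433  0.    -0.605]
2.5 [-0.075  0.341  0.204  1.433  0.    -1.005]
2.9 [-0.075  0.341  0.204  1.433  0.    -1.405]
case [(array([273., 173.]), 0.96), (array([333., 199.]), 0.92), (array([306., 143.]), 0.7), ([282.9, 223.7], 0.81), ([276.9, 240.4], 0.83)]
  w [ 0.606  0.044 -0.003] [np.float64(2.8), np.float64(3.3), np.float64(1.8)]
  all [ 0.607  0.043 -0.006] [np.float64(3.7), np.float64(2.7), np.float64(2.4), np.float64(3.4), np.floa
[... 589 characters left out ...]
 [np.float64(1.9), np.float64(2.5), np.float64(1.0), np.float64(1.7), np.float64(1.3)]
latch_tip [(array([379., 237.]), 0.6), (array([346., 166.]), 0.82), ([305.5, 182.4], 0.93), ([281.2, 185.0], 0.66)]
  w [0.623 0.074 0.136] [np.float64(1.6), np.float64(1.6)]
  all [0.622 0.075 0.142] [np.float64(3.6), np.float64(0.2), np.float64(3.0), np.float64(2.4)]
keeper_mouth [(array([254., 259.]), 0.82), (array([328., 285.]), 0.84), (array([295., 233.]), 0.77), ([281.4, 242.1], 0.82), ([317.2, 221.6], 0.83)]
  w [0.703 0.006 0.095] [np.float64(2.6), np.float64(3.1), np.float64(3.1)]
  all [0.701 0.005 0.094] [np.float64(2.2), np.float64(2.6), np.float64(5.3), np.float64(2.1), np.float64(5.5)]
5.6833
```

View pics/w0.png

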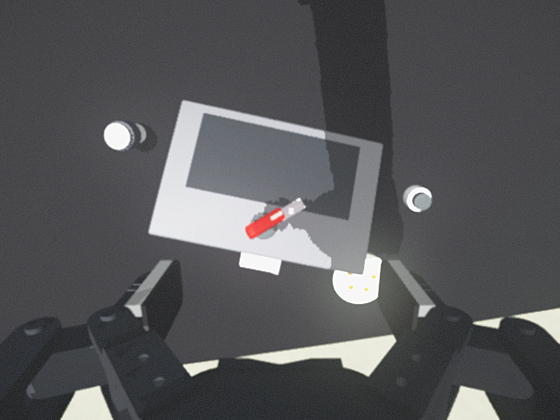

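The wrist view shows the lid with the red handle centred at about (265,222), the tongue pointing up-right to (300,203), and the keeper at (260,263). The tongue is therefore about 2.2 rad CCW of outward. Next I'll fit the whole model (case pose, lid angle, latch angle) to all rays.

```bash
cat >> h.py <<'E'
def model(v):
    cx,cy,w,l,q=v; C=R.from_euler('z',w); Lr=C*R.from_euler('y',-l); o=np.array([cx,cy,0])
    h=o+C.apply([-.085,0,.08]); t=2.6-q
    return dict(case=o,keeper_mouth=o+C.apply([.099,0,.101]),lid_edge=h+Lr.apply([.17,0,.014]),latch_grip=h+Lr.apply([.135,0,.048]),
      latch_tip=h+Lr.apply([.135+.048*np.cos(t),.048*np.sin(t),.017])),h,Lr
def fit(obs,v0):
    from scipy.optimize import least_squares
    def res(v):
        m=model(v)[0]; return np.concatenate([np.cross(m[n]-o,d)*1e3/3 for n,(o,d) in obs])
    return least_squares(res,v0,loss='soft_l1')
def observe(wrist,cams=('scene','side'),N=('case','lid_edge','latch_grip','latch_tip','keeper_mouth'),rot=None):
    obs=[]
    for p in wrist:
        if p is not None: movep(p,rot)
        obs+=[(n,x[0]) for n,x in look(N).items()]
    for c in cams:
        f=grab_frame(c)
        for n in N:
            r=tip_of(c,n)
            if r and r[0]['score']>.4: obs.append((n,ray(f,r[0]['centre'])))
    return obs
E
python3 - <<'E'
from h import *
np.set_printoptions(precision=4,suppress=True)
rot=get_state()['eef_rot']
obs=observe([None,[.55,.06,.36],[.55,.0,.36]],rot=rot)
r=fit(obs,[.607,.04,-.3,.42,.36]); v=r.x; np.save('v.npy',v)
print(v,np.sqrt(np.diag(np.linalg.inv(r.jac.T@r.jac))))
m,h,Lr=model(v)
for n,(o,d) in obs: print(n,round(1e3*np.linalg.norm(np.cross(m[n]-o,d)),1),end='; ')
print({k:np.round(x,3) for k,x in m.items()})
# grasp: tool z = -lid normal, y perpendicular to tongue
for k in (1,-1):
  for l in (v[3],0):
    for q in np.linspace(v[4],2.6,4):
      mm,hh,LL=model([*v[:3],l,q]); t=2.6-q+k*np.pi/2
      y=LL.apply([np.cos(t),np.sin(t),0]); z=-LL.apply([0,0,1]); Rr=R.from_matrix(np.c_[np.cross(y,z),y,z])
      print(k,round(l,2),round(q,2),ik(mm['latch_grip']+.019*z,Rr.as_rotvec()))
print(get_state()['clock'])
E
```

```text
[ 0.6083  0.0417 -0.3664  0.4511  0.318 ] [0.0011 0.0013 0.0225 0.0162 0.0459]
case 2.3; lid_edge 2.1; latch_grip 3.7; latch_tip 1.0; keeper_mouth 2.7; case 5.2; lid_edge 2.6; latch_grip 2.2; latch_tip 1.1; keeper_mouth 2.7; case 2.8; lid_edge 2.3; latch_grip 1.0; latch_tip 1.5; keeper_mouth 0.9; case 6.5; lid_edge 6.8; latch_grip 3.7; latch_tip 4.1; keeper_mouth 1.8; case 5.1; lid_edge 2.6; latch_tip 3.9; keeper_mouth 12.3; {'case': array([0.608, 0.042, 0.   ]), 'keeper_mouth': array([0.701, 0.006, 0.101]), 'lid_edge': array([0.666, 0.019, 0.167]), 'latch_grip': array([0.623, 0.036, 0.182]), 'latch_tip': array([0.622, 0.075, 0.14 ])}
1 0.45 0.32 [ 0.0137  0.281  -0.5621  0.3049 -0.1624 -1.9369]
1 0.45 1.08 [ 0.0137  0.281  -0.5621  0.3049 -0.1624 -1.1762]
1 0.45 1.84 [ 0.0137  0.281  -0.5621  0.3049 -0.1624 -0.4156]
1 0.45 2.6 [ 0.0137  0.281  -0.5621  0.3049 -0.1624  0.3451]
1 0 0.32 [-0.0763  0.6133 -0.0567  0.9008  0.     -1.9919]
1 0 1.08 [-0.0763  0.6133 -0.0567  0.9008  0.     -1.2313]
1 0 1.84 [-0.0763  0.6133 -0.0567  0.9008  0.     -0.4706]
1 0 2.6 [-0.0763  0.6133 -0.0567  0.9008  0.      0.2901]
-1 0.45 0.32 [ 0.0137  0.281  -0.5621  0.3049 -0.1624  1.2047]
-1 0.45 1.08 [ 0.0137  0.281  -0.5621  0.3049 -0.1624  1.9654]
-1 0.45 1.84 [ 0.0137  0.281  -0.5621  0.3049 -0.1624  2.726 ]
-1 0.45 2.6 [ 0.0137  0.281  -0.5621  0.3049 -0.1624 -2.7965]
-1 0 0.32 [-0.0763  0.6133 -0.0567  0.9008  0.      1.1497]
-1 0 1.08 [-0.0763  0.6133 -0.0567  0.9008 -0.      1.9103]
-1 0 1.84 [-0.0763  0.6133 -0.0567  0.9008  0.      2.671 ]
-1 0 2.6 [-0.0763  0.6133 -0.0567  0.9008  0.     -2.8515]
7.9917
```

```bash
cat >> h.py <<'E'
def tool(v,l,q,lift=0,k=1):
    mm,hh,LL=model([*v[:3],l,q]); t=2.6-q+k*np.pi/2
    y=LL.apply([np.cos(t),np.sin(t),0]); z=-LL.apply([0,0,1])
    return mm['latch_grip']+(.019-lift)*z, R.from_matrix(np.c_[np.cross(y,z),y,z]).as_rotvec()
def rep(m=''):
    s=get_state(); print(m,round(s['clock'],2),'F',np.round(s['contact_force'],1),'M',np.round(s['wrist_torque'],2),'gap',round(s['finger_gap'],3),'gf',round(s['grasp_force'],1),'p',np.round(s['position'],4),'q6',round(s['q'][5],3)); return s
E
python3 - <<'E'
from h import *
v=np.load('v.npy')
movep(*tool(v,v[3],v[4],.08)); rep('pre')
p,r=tool(v,v[3],v[4],0)
print(move_l(p,.08,until_force=12)); rep('at')
f=grab_frame('side');a=f['img'][110:290,190:390];f=grab_frame('wrist')['img']
im=np.hstack([cv2.resize(a,(400,360)),cv2.resize(f,(400,360))]);cv2.imwrite('pics/g.png',im[:,:,::-1])
grab(60); rep('grab')
E
```

```text
pre 9.69 F [-1.  -0.3  0.3] M [0.21 0.42 0.03] gap 1.005 gf 0.0 p [0.5983 0.0455 0.2373] q6 -1.911
False
at 10.84 F [ 0.3  0.3 -0. ] M [ 0.09  0.34 -0.03] gap 0.997 gf 0.0 p [0.6308 0.0332 0.1655] q6 -1.937
grab 11.59 F [0.8 0.9 1.5] M [0.25 0.62 0.01] gap 0.155 gf 61.1 p [0.6307 0.0332 0.1651] q6 -1.937
```

View pics/g.png

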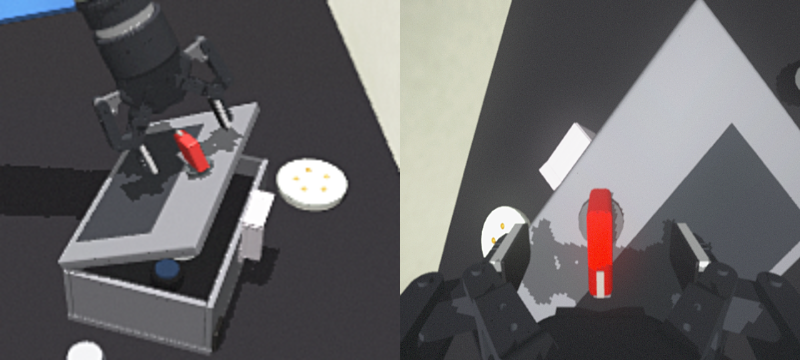

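The handle stands centred between the pads, aligned with them (wrist view at about (600,245)). The 13 mm gap confirms the grasp. Now I'll press the lid down along its arc.

```bash
python3 - <<'E'
from h import *
v=np.load('v.npy')
for l in (.36,.27,.18,.1,.05,.02):
    p,r=tool(v,l,v[4]); move_l(p,.12,rot=r); rep(l)
b=False
for l in (.01,0,-.01,-.02,-.03):
    p,r=tool(v,l,v[4]); 
    # keep tool upright beyond shut
    r=tool(v,max(l,0),v[4])[1]
    move_l(p,.05,rot=r); s=rep(l)
    if abs(s['contact_force'][2])>25: break
E
```

```text
0.36 11.85 F [0.2 0.9 1.1] M [0.27 0.62 0.04] gap 0.152 gf 61.0 p [0.6376 0.0304 0.1543] q6 -1.946
0.27 12.1 F [-0.8  0.8  3.8] M [ 0.18  0.67 -0.04] gap 0.159 gf 61.4 p [0.6434 0.0281 0.1436] q6 -1.955
0.18 12.35 F [-1.8  0.6  5.9] M [ 0.09  0.84 -0.02] gap 0.151 gf 61.8 p [0.6479 0.0263 0.1324] q6 -1.967
0.1 12.6 F [-2.6  0.9  5.9] M [0.08 0.88 0.02] gap 0.152 gf 62.0 p [0.6514 0.025  0.1223] q6 -1.977
0.05 12.85 F [-3.  0.  6.] M [-0.02  0.84  0.01] gap 0.155 gf 62.0 p [0.653  0.0243 0.1162] q6 -1.984
0.02 13.1 F [-2.9 -0.4  6.4] M [-0.04  0.9   0.04] gap 0.147 gf 62.1 p [0.6539 0.024  0.1126] q6 -1.989
0.01 13.35 F [-4.1 -0.9  8.1] M [-0.04  0.98  0.05] gap 0.155 gf 62.6 p [0.6541 0.024  0.1116] q6 -1.99
0 13.6 F [-6.2 -0.2 10.3] M [-0.04  1.18  0.02] gap 0.152 gf 62.8 p [0.6544 0.0238 0.1108] q6 -1.992
-0.01 13.85 F [-8.2  0.3 17.7] M [0.02 1.95 0.04] gap 0.153 gf 63.8 p [0.6545 0.0239 0.1107] q6 -1.992
-0.02 14.1 F [-10.7   0.3  24.8] M [0.09 2.65 0.06] gap 0.154 gf 64.9 p [0.6545 0.0238 0.1106] q6 -1.992
-0.03 14.35 F [-15.4   0.3  32.8] M [0.2  3.38 0.01] gap 0.154 gf 66.0 p [0.6546 0.0238 0.1105] q6 -1.992
```

```bash
python3 - <<'E'
from h import *
v=np.load('v.npy')
p,_=tool(v,-.02,v[4]); p=p.copy(); q=v[4]
def adj():
    F=get_state()['contact_force']; p[:2]+=np.clip(F[:2]/6000*.6,-.0015,.0015); p[2]+=np.clip((F[2]-22)/6000*.4,-.001,.001)
adj()
while q<2.72:
    q=q+.2
    r=tool(v,0,q)[1]
    move_l(p,.05,rot=r); s=rep(round(q,2))
    if abs(s['wrist_torque'][2])>.8 or np.linalg.norm(s['contact_force'])>60: break
    adj()
print(q)
E
```

```text
0.52 14.7 F [-6.4  0.4 18.5] M [ 0.08  1.64 -0.11] gap 0.151 gf 64.0 p [0.6543 0.0238 0.1107] q6 -1.791
0.72 15.05 F [-5.4  0.9 18.4] M [ 0.06  1.4  -0.12] gap 0.152 gf 64.0 p [0.6541 0.0238 0.1107] q6 -1.591
0.92 15.4 F [-5.6  0.  18.7] M [-0.    1.38 -0.07] gap 0.154 gf 64.0 p [0.654  0.0238 0.1106] q6 -1.391
1.12 15.75 F [-3.9  0.7 20.4] M [ 0.11  1.25 -0.11] gap 0.152 gf 64.1 p [0.6539 0.0239 0.1107] q6 -1.191
1.32 16.1 F [-3.8 -0.5 19.7] M [ 0.11  1.13 -0.06] gap 0.152 gf 64.1 p [0.6538 0.0239 0.1106] q6 -0.991
1.52 16.45 F [-2.7  1.  19.5] M [ 0.14  1.03 -0.03] gap 0.149 gf 64.1 p [0.6537 0.024  0.1106] q6 -0.792
1.72 16.8 F [-2.9  0.7 20.4] M [ 0.16  1.1  -0.03] gap 0.155 gf 64.2 p [0.6537 0.0241 0.1107] q6 -0.591
1.92 17.15 F [-2.1  0.4 20.7] M [ 0.21  0.93 -0.12] gap 0.149 gf 64.2 p [0.6536 0.0242 0.1107] q6 -0.391
2.12 17.5 F [-1.8  0.2 20.9] M [ 0.29  0.84 -0.05] gap 0.152 gf 64.2 p [0.6536 0.0243 0.1106] q6 -0.191
2.32 17.85 F [-1.1  1.9 19.7] M [ 0.3   0.79 -0.06] gap 0.151 gf 64.3 p [0.6536 0.0244 0.1106] q6 0.009
2.52 18.2 F [-2.   0.9 20.8] M [ 0.25  0.78 -0.06] gap 0.155 gf 64.3 p [0.6536 0.0245 0.1106] q6 0.209
2.72 18.55 F [-1.1 -0.8 20.7] M [-0.17  0.58  2.01] gap 0.149 gf 84.8 p [0.6538 0.0244 0.1106] q6 0.404
2.7180201601624754
```

The hard stop was felt (moment jumped to 2 Nm). I'll let go, back off and check.

```bash
python3 - <<'E'
from h import *
np.set_printoptions(precision=3,suppress=True)
v=np.load('v.npy')
p=get_state()['position'].copy()
p0=p.copy(); let_go(); rep('open')
move_l(p+[0,0,.09],.1); rep('up')
movep([.52,.07,.34],down(1.2).as_rotvec()); sleep(.5)
obs=observe([None,[.56,.02,.36]],rot=down(1.2).as_rotvec())
r=fit(obs,[*v[:3],0,2.6]); print(r.x)
w=grab_frame('wrist')['img']; s=grab_frame('scene')['img'][130:280,190:390]
cv2.imwrite('pics/end.png',np.hstack([cv2.resize(s,(400,300)),cv2.resize(w,(400,300))])[:,:,::-1]); rep()
for n,g in [('dish',(.806,.157)),('eyepiece',(.506,-.148)),('adapter',0)]: print(n,[np.round(x['centre']) for x in tip_of('scene',n)[:1]])
E
```

```text
open 19.24 F [ 0.8 -0.1  0.2] M [ 0.01 -0.02 -0.07] gap 0.998 gf 0.0 p [0.65  0.024 0.105] q6 0.408
up 20.34 F [-0.1 -0.5  0.5] M [-0.03 -0.03 -0.02] gap 1.002 gf 0.0 p [0.653 0.025 0.2  ] q6 0.409
[ 0.609  0.042 -0.394  0.021  2.535]
 23.32 F [ 0.  -0.2 -0.6] M [-0.07  0.09  0.01] gap 0.999 gf 0.0 p [0.56 0.02 0.36] q6 0.275
dish [array([381., 288.])]
eyepiece [array([178., 209.])]
adapter [array([400., 218.])]
```

View pics/end.png

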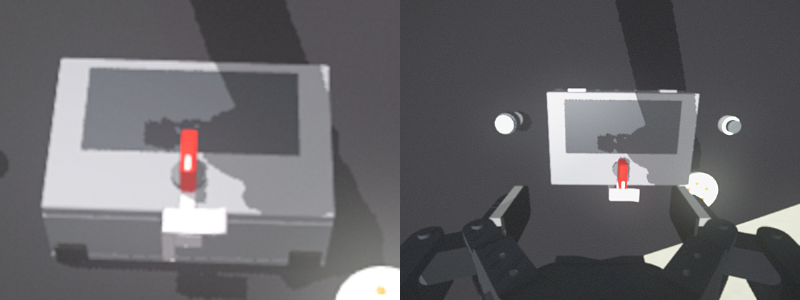

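The lid is shut: the handle at (189,160) in the left crop points straight out, and the tongue runs under the keeper plate at (195,220). The dish, eyepiece and adapter have not moved, and the robot is clear.

```bash
python3 -c "
from cell import *
print(sign_off())"
```

```text
the job is handed in; nothing more can be done
None
```

The lid is shut and latched, with the turnbutton turned clockwise to its stop and its tongue under the keeper; the dish, eyepiece and adapter are where they were, and the job was handed in at about 23 s.

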